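Clamp a glued knife block in a ratchet clamp and keep hold of the levers

ROBOT

A 7-joint arm with a two-finger parallel gripper is mounted at the origin on the work surface; the furniture and walls round the work are solid. World frame = base frame: x ahead of the robot, y to its left, z up, the work surface at z = 0. Lengths are in m, angles in rad, forces in N, time in s.
With the tool pointing down it reaches from about 0.425 to 0.95 m from the base axis. Payload 4.7 kg.
Tool frame: the origin (TCP) lies at the centre of the arm's flange, where the gripper is bolted on; the fingertips stand manip.tip_extent ahead of it and the grasp point (between the pads) lies 164 mm ahead of it (manip.tip_extent is the distance from the TCP to the fingertips, in m); z points along the fingers, y is the line along which they close (so a half turn about z gives the same grasp; the last joint's range is limited). The gripper opens to 87 mm and grips with 3 to 60 N. Pads are 19 mm wide; open, the fingers measure 117 mm over their backs; the gripper's body (75 mm by 190 mm) begins 51 mm behind the grasp point.
Start: joints at [1.169, 0.469, -0.049, 1.532, 0.024, 1.141, -0.082], TCP at [0.246, -0.629, 0.405] pointing down, gripper open.
Joint ranges: [-2.59, 2.59], [-0.33, 1.99], [-1.39, 1.29], [0.1, 2.45], [-1.04, 4.18], [0.21, 1.99], [-2.66, 2.66]. Speed limits (rad/s): [2.57, 2.57, 3.14, 3.14, 3.14, 3.14, 3.14].

INTERFACE

Orientations are given as a rotation vector (axis times angle).
In Python, from rig import manip, eyes gives the robot as it stands. The module is installed in compiled form; this text tells all that it offers.
- The arm moves only by the shell command python3 -m crank 'ROWS'. ROWS is JSON, a list of rows, each a list of 7 numbers: the opening, from 0 (shut) to 1 (fully open), then the shift along the tool's x, y, z in m, then the turn, a rotation vector about the tool's x, y, z in rad. A call has 1 to 20 rows; each row shifts and turns the commanded pose from where the row before left it, along the tool's axes as they then stand; what a row does not reach is not made up. A row lasts 1/10 s, in which the tool goes at most 50 mm and 8.59 degrees, less where a joint would pass 70% of its speed; a pose out of reach is approached as far as the arm can. A call with a gripper value outside its range is refused whole. The fingers move at their own pace and stop on an object; the grip force is fixed at half the most. Time passes only in rows, so rows that do not move let the fingers close. It gives the time, the measured TCP pose, the force and the opening at its end, in the units of the state.
- manip.get_state(): the state, without advancing time (a new reading comes with each control period).
- eyes.capture(name): name is "side" or "top"; returns a dict with "color" (480x640x3 uint8, red, green, blue), "fov_y" (degrees; the focal length in pixels is half the picture's height over the tangent of half this angle, whatever the lens; pixels are square), "cx", "cy" (the principal point, pixels), "R" (3x3) and "t" (3): a world point X has camera coordinates R X + t. Camera axes: x right, y down, z forward; pixel columns grow to the right and rows downward; lengths in m; the calibration is good to about 2 mm. A picture is of the moment at which its call begins. There is no depth.
- manip.finish_job(): hands the job in, once; it reports no verdict.
The state is a dict: "time": time; "qpos": joint angles; "joint_velocities": joint speeds; "effort": joint torques, N m; "tcp_pos": TCP position; "eef_rot": TCP orientation; "contact_force": force on the tool from outside, world axes, zero at the start; "ft_torque": the same for the moment, N m; "gripper_width": finger opening in m.
Only numpy, scipy, OpenCV 4.12 (cv2) and the standard library are available. Lean on these libraries where they do the work, as an engineer would, in place of code of your own. Each camera call takes 0.05 s, during which the arm holds its last target. There are 200 camera calls.

TASK

Slide the tray with the freshly glued wooden knife block into the slot of the clamp stand until it meets the stop, with the block still standing on it. Then close the clamp by pumping its two upright levers (squeeze them together, let them spring back out, squeeze again) until the sprung pad presses the block against the fixed jaw and has been pushed in about half way: never let the pad be pushed right in, which would crush the block, and never shove the jaw or pad by hand. Finish while still holding the levers squeezed, and leave the honey jar, the lemon and the egg timer where they are.

Things in the scene. Friction and masses are not known exactly. Their poses are not given: they have to be found in the camera images.
- slot (a point): Where tray_middle lies when the tray is fully home in the slot of the fixed aluminium clamp stand, 6 mm above the worktop. x: the direction in which the tray slides in (away from the robot and to its right: the stand is turned by -0.55 to -0.95 rad). y: from the moving jaw (at -y) to the fixed steel jaw (at +y, its face at y = 39 mm, 71 mm high). z up. The worktop is the slot's floor.
- slot_mouth (a point): Middle of the slot's open end, 45 mm before slot along its -x, axes as the slot's. From here to the stop bar (82 mm on) run rails 15 mm high, 97 mm apart, with lips reaching 8 mm inwards, their undersides 9 mm above the worktop. Before it a mouth 9 mm high flares out for 27 mm more.
- tray_middle (a point): On the loose steel tray's upper face, under the block. The tray is a plate 6 mm thick, 90 mm wide (y), 0.3 kg; it reaches 36 mm ahead of this point (+x, the edge that enters the slot first and meets the stop) and 66 mm behind. Ribs 6 mm high, 33 mm before and behind this point, keep the block from sliding along x; sideways it is free.
- tray_handle (a point): Grip point on the tray's black upright handle, 55 mm behind tray_middle (tray's -x) and 68 mm above the tray's underside; axes as the tray's. The handle is 16 mm wide (y), 20 mm long (x), its top 84 mm above the tray's underside. The block begins 25 mm ahead of the handle's middle.
- block_centre (a point): Centre of the loose wooden knife block with a glued seam (60 x 60 x 50 mm high, about 0.2 kg), which stands on the tray over tray_middle, its sides along the tray's; z up.
- levers (a point): Fixed point of the stand midway between the two black squeeze levers, 122 mm above the worktop, at the height to grip; axes as the slot's, 185 mm from slot along its -y. The levers are upright plates, 34 mm wide (x), 8 mm thick (y), tops at 142 mm, side by side along y: 64 mm over their outer faces when let out, 42 mm fully squeezed. The housing below ends at 83 mm.
- lever_rear (a joint): Travel of the rear lever (farther from the slot), along slot's +y: 0 let out, 0.011 m fully squeezed (hard stop). The front lever is geared to it and moves as much towards it. Springs push both out (3 to 6 N each). A full squeeze and release moves the jaw 8 mm, two clicks of 4 mm (under load or in a part stroke perhaps one). Let out, the jaw settles back 2 mm at most and stays; it cannot be opened. Grip with 20 N.
- lever_front (a joint): Travel of the front lever (nearer the slot), always that of the rear one: 0 let out, 0.011 m fully squeezed, along the slot's -y.
- jaw (a joint): Travel (m) of the steel moving jaw on its push rod towards the block (slot's +y); starts between 0.015 and 0.035, ends at 0.090. With the pad free, the pad's face lies at y = -0.085 + jaw in the slot's axes, so it meets a block that touches the fixed jaw at about 0.064.
- pad (a joint): How far the sprung rubber-faced pad is pushed into the moving jaw: 0 free, 0.022 m right in (half way: 0.011). It takes 2.4 N to start and 0.6 N more for each mm.
- pad_face (a point): Middle of the rubber pad's face that meets the block (46 mm along x, 42 mm high), 43 mm above the worktop; axes as the slot's. The jaw behind it is 69 mm high; the gap between pad and jaw (22 mm when free) closes as the pad is pushed in.
- honey_jar: A honey jar, 58x62x99 mm, left of the work; origin at its foot. Leave alone.
- lemon: A lemon, 71x53x51 mm, right of the work, beyond the levers; origin at its underside. Leave alone.
- egg_timer: A round egg timer, 67x67x60 mm, left of the work, nearer the robot; origin at its foot. Leave alone.
- block: The same knife block; origin at the centre of its underside.
- clamp: The fixed clamp stand with rails, stop, fixed jaw and housing; origin on the worktop, 6 mm below slot, axes as the slot's.

How it is judged:
On the way, in this order (a step that is already met when the one before it is completed fails the run):
1. the tray is in the slot, against the stop, with the block standing on it (x of tray_middle in the frame of slot between -0.005 and 0.006 m and horizontal distance between tray_middle and slot below 0.009 m and height (world z) of tray_middle below 0.012 m and horizontal distance between block_centre and tray_middle below 0.018 m and angle between block_centre's own z axis and vertical below 0.1 rad), for 0.2 s.
2. the levers are squeezed with the tray in place (x of tray_middle in the frame of slot between -0.005 and 0.006 m and horizontal distance between tray_middle and slot below 0.009 m and height (world z) of tray_middle below 0.012 m and value of joint lever_rear above 0.006 m), for 0.05 s.
3. the levers are let out again (value of joint lever_rear below 0.003 m), for 0.05 s.
At the end, for the whole second after the job is handed in: The tray is home in the slot (within 5 mm of the stop) with the block upright on it; the pad is pushed in by 4 to 18.5 mm of its 22 mm and presses the block against the fixed jaw; the fingers still hold the levers squeezed (by more than 3 mm each) (all of step 1 and value of joint pad between 0.004 and 0.0185 m and contact force between pad and block above 2.5 N and contact force between block and clamp above 1.5 N and value of joint lever_rear above 0.003 m and (contact force between the fingers and lever_rear above 1 N or contact force between the fingers and lever_front above 1 N) and linear speed of block below 0.02 m/s); the arm keeps its last pose, push and grip.
It fails at once if the block is crushed: the pad is pushed right in, or presses with more than 30 N (value of joint pad above 0.0205 m or contact force between pad and block above 30 N).
It fails at once if the jaw or pad is shoved by the fingers (contact force between the fingers and jaw above 3 N).
It fails at once if the block has tipped (angle between block_centre's own z axis and vertical above 0.5 rad).
It fails at once if a bystander is disturbed (distance of any of honey_jar, lemon, egg_timer from where it was at the start of the episode above 0.03 m).
It also fails if it takes over 67 s, if anything falls off the work surface, if the arm or the gripper's body presses on something with over 40 N, if the wrist force passes 120 N, or if a joint passes its speed limit or range.

## Working session

There is one attempt and no reset: what is moved stays moved. The work goes in short steps, Python scripts to look and compute and a shell command to move; the robot and the scene stay as the last step left them, time stands still between calls to the robot, and variables do not carry over. Pictures are saved under pics/ and viewed, on a budget of 10 in all, crops included, one or two more only if the job needs it, and the job is handed in when it is done.

```bash
mkdir -p pics; python3 - <<'E'
from rig import manip, eyes
import cv2
s=manip.get_state()
print(s, manip.tip_extent)
for n in("side","top"):
    c=eyes.capture(n); cv2.imwrite(f"pics/{n}0.png",c["color"][:,:,::-1])
    print(n,c["fov_y"],c["cx"],c["cy"],c["R"],c["t"])
E
```

```text
{'time': 0.0, 'qpos': array([ 1.16910365,  0.46945925, -0.04858693,  1.5336847 ,  0.02408999,
        1.14100443, -0.08231851]), 'joint_velocities': array([ 0.00022344, -0.00054104,  0.00094466,  0.00141604, -0.00025946,
        0.00155817, -0.00100692]), 'effort': array([-1.27371941e-04, -5.07982993e+01, -8.10157252e-02, -2.36157703e+01,
       -6.14865543e-02,  3.78753722e-02,  1.63020677e-04]), 'tcp_pos': array([ 0.24577806, -0.62840508,  0.40369096]), 'eef_rot': array([-3.08528529e+00, -5.81842479e-01,  6.76300888e-04]), 'contact_force': array([-0.1428771 ,  0.11126488,  0.79373583]), 'ft_torque': array([ 0.02031477,  0.01880888, -0.04834503]), 'gripper_width': 0.08682923048972162} 0.1822
side 54.652237318225986 321.423446004483 249.44289986905906 [[-0.78166663 -0.62359611 -0.01118795]
 [-0.47684958  0.60909233 -0.63373575]
 [ 0.40200964 -0.49003512 -0.7734687 ]] [0.42279634 0.2640634  0.86184001]
top 42.11425557345096 318.3975557500859 224.96927880814258 [[ 0.01186165 -0.99990363 -0.00721384]
 [-0.99113193 -0.01080209 -0.13244176]
 [ 0.13235107  0.00872085 -0.99116454]] [0.03560223 0.48941228 1.23854835]
```

View pics/side0.png

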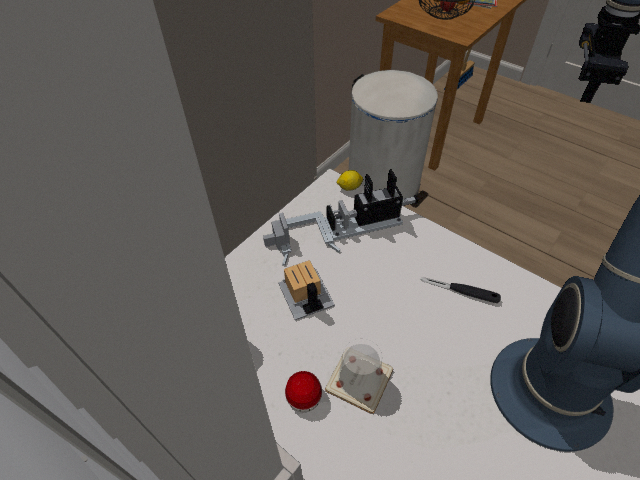

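View pics/top0.png

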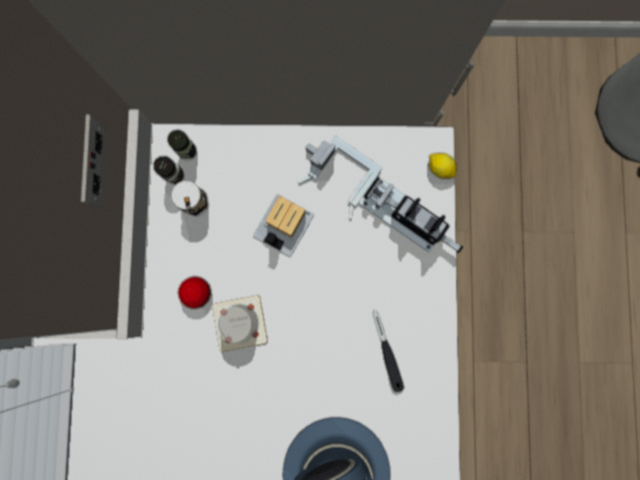

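Side view: tray and block at about (305,290), stand at (265-405,175-255), lemon (350,180). Top view: block (285,215), handle (275,240), slot around (350,175), levers (420,220). I'll zoom in on both.

```bash
python3 - <<'E'
import cv2
a=cv2.imread("pics/top0.png")[125:265,245:470]; cv2.imwrite("pics/topc.png",cv2.resize(a,None,fx=3.5,fy=3.5,interpolation=cv2.INTER_CUBIC))
a=cv2.imread("pics/side0.png")[165:325,220:435]; cv2.imwrite("pics/sidec.png",cv2.resize(a,None,fx=3.5,fy=3.5,interpolation=cv2.INTER_CUBIC))
E
```

```text
(no output)
```

View pics/topc.png

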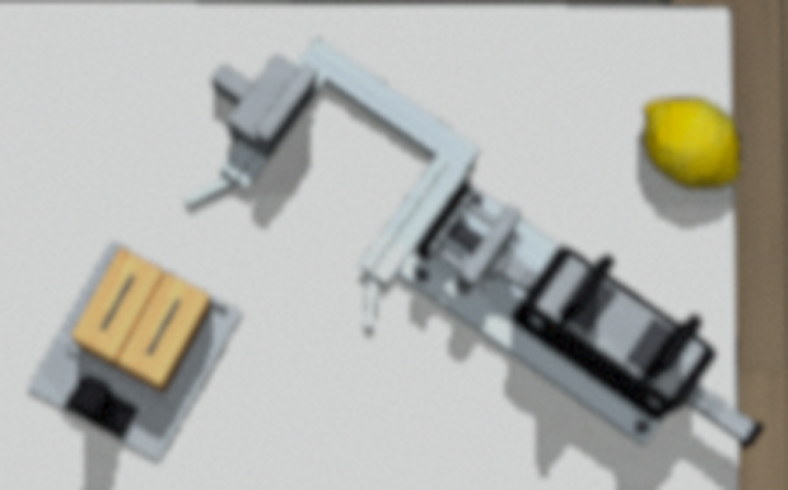

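View pics/sidec.png

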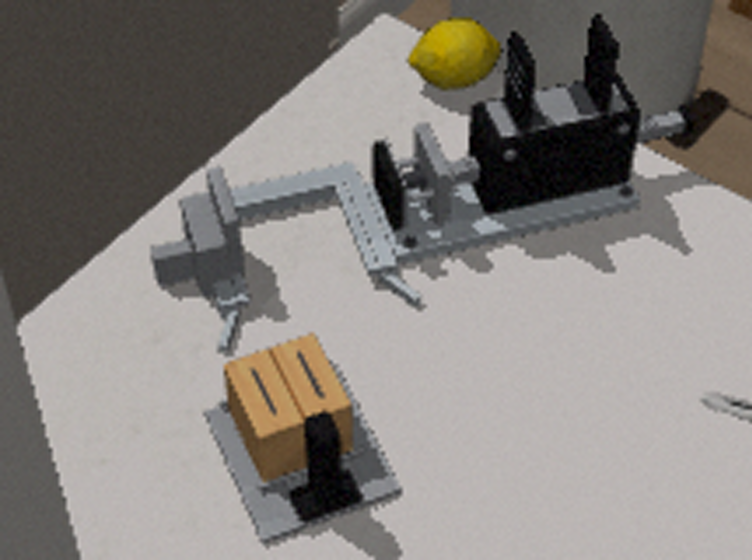

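Zoomed top view: tray corners at crop (115,243), (242,315), (160,460), (30,392), handle at (100,395). The U rail's inner corner is (435,160) and its end (365,268). Lever tops are near (608,262) and (695,322). The side view confirms the layout, with lever tops at (515,30) and (600,15).

```bash
cat > h.py <<'E'
import numpy as np
from rig import manip, eyes
from scipy.spatial.transform import Rotation as Ro
def cam(n): return eyes.capture(n)
def ray(c,u,v,z):
    f=240/np.tan(np.radians(c["fov_y"]/2)); R=np.array(c["R"]);o=-R.T@np.array(c["t"])
    d=R.T@np.array([(u-c["cx"])/f,(v-c["cy"])/f,1]); return o+d*(z-o[2])/d[2]
def proj(c,X):
    f=240/np.tan(np.radians(c["fov_y"]/2)); p=np.array(c["R"])@X+c["t"]; return c["cx"]+f*p[0]/p[2],c["cy"]+f*p[1]/p[2]
E
python3 - <<'E'
from h import *
t=cam("top"); s=cam("side")
def T(n,u,v,z): p=ray(t,245+u/3.5,125+v/3.5,z); print("T",n,p.round(4)); return p[:2]
def S(n,u,v,z): p=ray(s,220+u/3.5,165+v/3.5,z); print("S",n,p.round(4)); return p[:2]
for f,L in((T,[(115,243),(242,315),(160,460),(30,392)]),(S,[(207,412),None,(400,490),(267,540)])):
    P=[f("tray",*p,.006) for p in L if p]
    if len(P)==4:
        print("tray w,l",[np.linalg.norm(P[i]-P[(i+1)%4]).round(4) for i in range(4)])
        a=(P[0]+P[1]-P[2]-P[3]); print("yaw",np.arctan2(a[1],a[0]), "front mid",(P[0]+P[1])/2)
T("handle top",100,392,.084);S("handle top",322,417,.084)
for n,u,v in(("blkFL",122,250),("blkFR",210,297),("blkBR",163,387),("blkBL",75,337)): T(n,u,v,.056)
T("rail end lip",365,268,.015);T("inner corner",435,160,.015);T("outer cornerR",475,152,.015);T("outer cornerL",318,40,.015);T("stop inner L",330,92,.015)
S("outer corner",352,165,.015);S("inner cor",340,187,.015);S("rail end lip",368,268,.015)
T("front lever far",608,260,.142);T("front lever near",585,300,.142);T("rear lever far",697,321,.142);T("rear lever near",668,350,.142)
S("fl far",514,33,.142);S("fl near",532,66,.142);S("rl far",598,15,.142);S("rl near",616,50,.142)
T("jaw face near",265,138,.071);T("jaw face far",315,70,.071);S("jf",238,255,.071);S("jff",216,170,.071)
E
```

```text
T tray [0.5562 0.1272 0.006 ]
T tray [0.5134 0.0505 0.006 ]
T tray [0.4262 0.0979 0.006 ]
T tray [0.4658 0.1759 0.006 ]
tray w,l [np.float64(0.0878), np.float64(0.0992), np.float64(0.0874), np.float64(0.1027)]
yaw -0.49578064558189255 front mid [0.53482913 0.08886241]
S tray [0.5569 0.1284 0.006 ]
S tray [0.4268 0.0993 0.006 ]
S tray [0.4673 0.1754 0.006 ]
T handle top [0.4575 0.1279 0.084 ]
S handle top [0.4615 0.128  0.084 ]
T blkFL [0.543  0.1193 0.056 ]
T blkFR [0.5162 0.0682 0.056 ]
T blkBR [0.4639 0.0943 0.056 ]
T blkBL [0.4922 0.1452 0.056 ]
T rail end lip [ 0.5411 -0.0223  0.015 ]
T inner corner [ 0.6069 -0.0637  0.015 ]
T outer cornerR [ 0.6121 -0.0876  0.015 ]
T outer cornerL [0.68   0.0068 0.015 ]
T stop inner L [ 0.648  -0.0007  0.015 ]
S outer corner [ 0.6135 -0.0879  0.015 ]
S inner cor [ 0.6069 -0.0663  0.015 ]
S rail end lip [ 0.546  -0.0205  0.015 ]
T front lever far [ 0.5249 -0.1469  0.142 ]
T front lever near [ 0.5031 -0.1344  0.142 ]
T rear lever far [ 0.4924 -0.1939  0.142 ]
T rear lever near [ 0.4767 -0.1782  0.142 ]
S fl far [ 0.5272 -0.1479  0.142 ]
S fl near [ 0.5006 -0.1296  0.142 ]
S rl far [ 0.4944 -0.1952  0.142 ]
S rl near [ 0.4673 -0.1742  0.142 ]
T jaw face near [0.6063 0.0376 0.071 ]
T jaw face far [0.6465 0.0094 0.071 ]
S jf [0.5868 0.0582 0.071 ]
S jff [0.6464 0.0119 0.071 ]
```

```bash
cat >> h.py <<'E'
def go(p,yaw):
    "tool y axis at world angle yaw, tool down; prints turn first, then the shift in the turned axes"
    s=manip.get_state(); R0=Ro.from_rotvec(s["eef_rot"])
    y=np.array([np.cos(yaw),np.sin(yaw),0]); z=np.array([0,0,-1.]); R1=Ro.from_matrix(np.c_[np.cross(y,z),y,z])
    print("tcp",s["tcp_pos"].round(4),"turn",(R0.inv()*R1).as_rotvec().round(4),"shift",R1.inv().apply(np.array(p)-s["tcp_pos"]).round(4),"F",s["contact_force"].round(1),"w",round(s["gripper_width"],4),"t",round(s["time"],2))
E
python3 - <<'E'
from h import *
go((.45,-.35,.404),np.radians(61.5)); go((.456,.1315,.35),np.radians(61.5))
E
python3 -m crank '[[1,0,0,0,0,0,-0.142],[1,0,0,0,0,0,-0.142],[1,0,0,0,0,0,-0.142],[1,0,0,0,0,0,-0.142],[1,0,0,0,0,0,-0.142],[1,0,0,0,0,0,-0.142],[1,0,0,0,0,0,-0.142],[1,0,0,0,0,0,-0.142],[1,0,0,0,0,0,-0.142],[1,0,0,0,0,0,-0.142],[1,0,0,0,0,0,-0.142],[1,0,0,0,0,0,-0.142],[1,0,0,0,0,0,-0.142],[1,0,0,0,0,0,-0.142],[1,0,0,0,0,0,-0.142],[1,0,0,0,0,0,-0.141]]'
python3 - <<'E'
from h import *
go((.45,-.35,.404),np.radians(61.5)); go((.456,.1315,.35),np.radians(61.5))
E
```

```text
tcp [ 0.2458 -0.6285  0.4041] turn [-6.0000e-04 -1.3000e-03 -2.2714e+00] shift [-4.650e-02  3.422e-01  1.000e-04] F [ 0.1  0.2 -0.9] w 0.087 t 0.2
tcp [ 0.2458 -0.6285  0.4041] turn [-6.0000e-04 -1.3000e-03 -2.2714e+00] shift [0.1779 0.7682 0.0541] F [ 0.1  0.2 -0.9] w 0.087 t 0.2
time: 1.8
tcp_pos: [0.2457, -0.6287, 0.4045]
eef_rot: [-0.765, -3.047, -0.001]
contact_force: [0.1, 0.1, -0.0]
gripper_width: 0.0871
tcp [ 0.2457 -0.6287  0.4045] turn [ 0.0002 -0.0004  0.0052] shift [-0.0466  0.3424  0.0005] F [ 0.1  0.1 -0. ] w 0.0871 t 1.8
tcp [ 0.2457 -0.6287  0.4045] turn [ 0.0002 -0.0004  0.0052] shift [0.1779 0.7684 0.0545] F [ 0.1  0.1 -0. ] w 0.0871 t 1.8
```

```bash
python3 -m crank '[[1,-0.006,0.043,0,0,0,0],[1,-0.006,0.043,0,0,0,0],[1,-0.006,0.043,0,0,0,0],[1,-0.006,0.043,0,0,0,0],[1,-0.006,0.043,0,0,0,0],[1,-0.006,0.043,0,0,0,0],[1,-0.006,0.043,0,0,0,0],[1,-0.006,0.043,0,0,0,0],[1,0.0225,0.0426,0.005,0,0,0],[1,0.0225,0.0426,0.005,0,0,0],[1,0.0225,0.0426,0.005,0,0,0],[1,0.0225,0.0426,0.005,0,0,0],[1,0.0225,0.0426,0.005,0,0,0],[1,0.0225,0.0426,0.005,0,0,0],[1,0.0225,0.0426,0.005,0,0,0],[1,0.0225,0.0426,0.005,0,0,0],[1,0.0225,0.0426,0.005,0,0,0],[1,0.0225,0.0426,0.005,0,0,0],[1,0,0,0,0,0,0],[1,0,0,0,0,0,0]]'
python3 - <<'E'
from h import *
import cv2
go((.456,.1315,.232),np.radians(61.5))
a=cam("side")["color"][:,:,::-1]
b=a[140:340,200:460]; cv2.imwrite("pics/p5.png",cv2.resize(b,None,fx=3,fy=3,interpolation=cv2.INTER_CUBIC))
E
```

```text
time: 3.8
tcp_pos: [0.4577, 0.1337, 0.3546]
eef_rot: [-0.768, -3.046, 0.0]
contact_force: [0.2, -0.6, -0.7]
gripper_width: 0.0871
tcp [0.4577 0.1337 0.3546] turn [-0.0003 -0.0004  0.0032] shift [ 0.0004 -0.0027  0.1226] F [ 0.2 -0.6 -0.7] w 0.0871 t 3.8
```

View pics/p5.png

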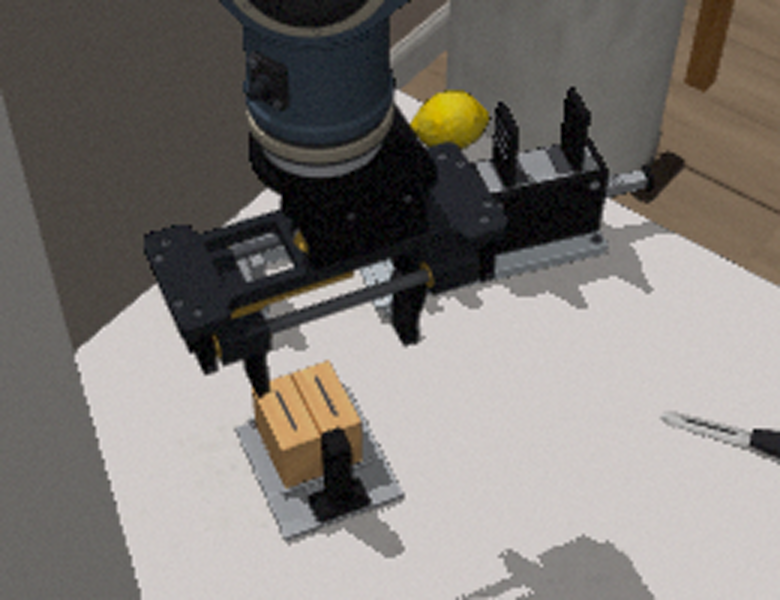

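Gripper is above the handle (340,470), with fingers on either side and clear of the block. Going down to grip.

```bash
python3 -m crank '[[1,0,-0.001,0.02,0,0,0],[1,0,-0.001,0.02,0,0,0],[1,0,-0.001,0.02,0,0,0],[1,0,0,0.02,0,0,0],[1,0,0,0.02,0,0,0],[1,0,0,0.02,0,0,0],[1,0,0,0,0,0,0],[0,0,0,0,0,0,0],[0,0,0,0,0,0,0],[0,0,0,0,0,0,0],[0,0,0,0,0,0,0],[0,0,0,0,0,0,0],[0,0,0,0,0,0,0],[0,0,0,0,0,0,0],[0,0,0,0,0,0,0]]'
python3 - <<'E'
from h import *
import cv2
go((.456,.1315,.232),np.radians(61.5))
# handle target for aligned pre-mouth tray x=-.120 and home, slot yaw -.612
sl=np.array([.603,-.010]); ux=np.array([np.cos(-.612),np.sin(-.612)])
for x in(-.12,0): go((*(sl+(x-.055)*ux),.234),-.612+np.pi/2)
b=cam("side")["color"][140:340,200:460,::-1]; cv2.imwrite("pics/p6.png",cv2.resize(b,None,fx=3,fy=3,interpolation=cv2.INTER_CUBIC))
E
```

```text
time: 5.35
tcp_pos: [0.4566, 0.1299, 0.2347]
eef_rot: [0.774, 3.045, -0.0]
contact_force: [1.2, 0.4, 0.1]
gripper_width: 0.0311
tcp [0.4566 0.1299 0.2347] turn [-0.      0.0001 -0.0002] shift [0.0013 0.0012 0.0027] F [1.2 0.4 0.1] w 0.0311 t 5.35
tcp [0.4566 0.1299 0.2347] turn [-0.000e+00  1.000e-04  1.144e-01] shift [-0.0252 -0.0303  0.0007] F [1.2 0.4 0.1] w 0.0311 t 5.35
tcp [0.4566 0.1299 0.2347] turn [-0.000e+00  1.000e-04  1.144e-01] shift [-0.1452 -0.0303  0.0007] F [1.2 0.4 0.1] w 0.0311 t 5.35
```

View pics/p6.png

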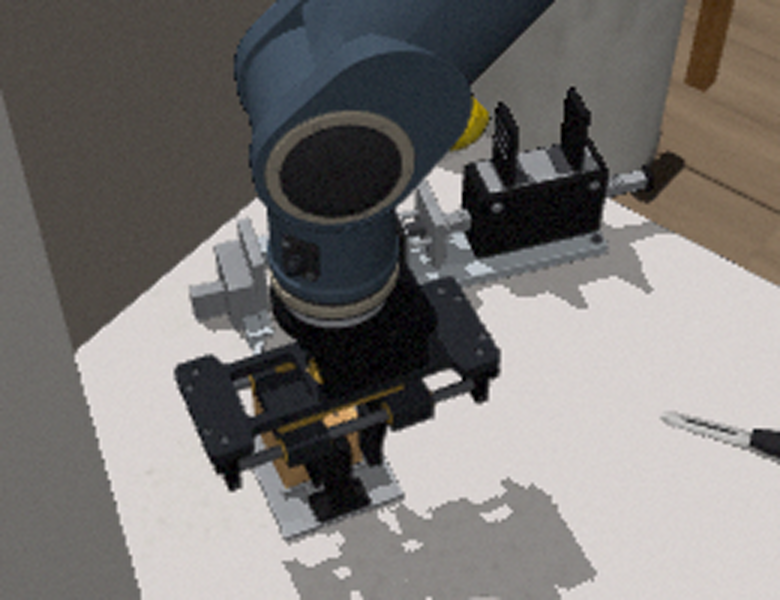

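Fingers are straddling the handle and still closing (31 mm).

```bash
python3 -m crank '[[0,0,0,0,0,0,0],[0,0,0,0,0,0,0],[0,0,0,0,0,0,0],[0,0,0,0,0,0,0],[0,0,0,0,0,0,0],[0,0,0,0,0,0,0]]'
python3 - <<'E'
from h import *
sl=np.array([.603,-.010]); ux=np.array([np.cos(-.612),np.sin(-.612)])
for x in(-.12,0): go((*(sl+(x-.055)*ux),.234),-.612+np.pi/2)
E
```

```text
time: 6.0
tcp_pos: [0.4566, 0.1301, 0.2348]
eef_rot: [0.773, 3.045, 0.001]
contact_force: [0.7, 3.4, -1.1]
gripper_width: 0.0159
tcp [0.4566 0.1301 0.2348] turn [ 0.0007 -0.      0.1146] shift [-0.0253 -0.0306  0.0008] F [ 0.7  3.4 -1.1] w 0.0159 t 6.0
tcp [0.4566 0.1301 0.2348] turn [ 0.0007 -0.      0.1146] shift [-0.1453 -0.0306  0.0008] F [ 0.7  3.4 -1.1] w 0.0159 t 6.0
```

```bash
python3 -m crank '[[0,0,0,0,0,0,0.019],[0,0,-0.004,0,0,0,0.02],[0,-0.004,-0.005,0,0,0,0.019],[0,-0.004,-0.005,0,0,0,0.019],[0,-0.004,-0.005,0,0,0,0.019],[0,-0.004,-0.004,0,0,0,0.018],[0,-0.004,-0.004,0,0,0,0],[0,-0.004,-0.003,0,0,0,0],[0,0,0,0,0,0,0],[0,0,0,0,0,0,0]]'
python3 - <<'E'
from h import *
import cv2
sl=np.array([.603,-.010]); ux=np.array([np.cos(-.612),np.sin(-.612)])
for x in(-.12,0): go((*(sl+(x-.055)*ux),.234),-.612+np.pi/2)
o=[]
b=cam("top")["color"][120:270,230:430,::-1]; cv2.imwrite("pics/p7.png",cv2.resize(b,None,fx=4,fy=4,interpolation=cv2.INTER_CUBIC))
E
```

```text
time: 7.0
tcp_pos: [0.4605, 0.0906, 0.2348]
eef_rot: [0.947, 2.995, -0.003]
contact_force: [-0.9, -0.0, 3.5]
gripper_width: 0.016
tcp [0.4605 0.0906 0.2348] turn [-0.0017  0.0006 -0.0003] shift [ 0.0006 -0.0005  0.0008] F [-0.9 -0.   3.5] w 0.016 t 7.0
tcp [0.4605 0.0906 0.2348] turn [-0.0017  0.0006 -0.0003] shift [-0.1194 -0.0005  0.0008] F [-0.9 -0.   3.5] w 0.016 t 7.0
```

View pics/p7.png

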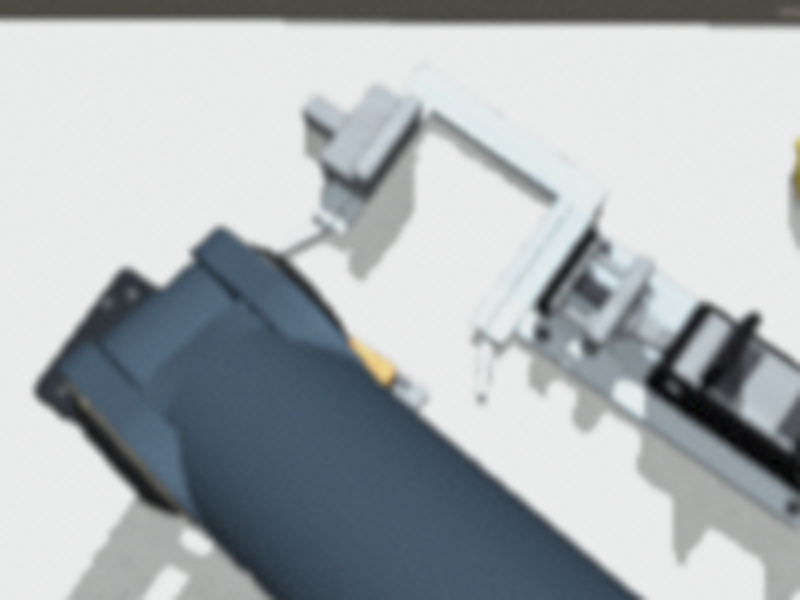

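Tray's front-right corner shows at crop (425,397). Stand: rail end (478,332), inner corner (555,197), outer corners (605,195) and (420,65). Checking these in the slot frame.

```bash
python3 - <<'E'
from h import *
t=cam("top"); a=-.612; R=np.array([[np.cos(a),np.sin(a)],[-np.sin(a),np.cos(a)]]); sl=np.array([.603,-.010])
for n,u,v,z in(("trayFR exp -84,-45",425,397,.006),("rail end -45,-40.5",478,332,.015),("inner 37,-40.5",555,197,.015),("outR",605,195,.015),("outL",420,65,.015),("stop inner left",430,113,.015),("flare tip R",482,400,.009),("flare tip L",283,250,.009)):
    p=ray(t,230+u/4,120+v/4,z)[:2]; print(n,(R@(p-sl)*1000).round(1))
E
```

```text
trayFR exp -84,-45 [-88.5 -44.6]
rail end -45,-40.5 [-45.8 -47.7]
inner 37,-40.5 [ 36. -39.]
outR [ 52.1 -59.6]
outL [52.6 59.6]
stop inner left [34.6 40.3]
flare tip R [-72.9 -69.8]
flare tip L [-68.9  60.9]
```

```bash
python3 -m crank '[[0,-0.004,0,0,0,0,0],[0,-0.007,0,0,0,0,0],[0,-0.008,0,0,0,0,0],[0,-0.008,0,0,0,0,0],[0,-0.008,0,0,0,0,0],[0,-0.008,0,0,0,0,0],[0,-0.007,0,0,0,0,0],[0,0,0,0,0,0,0]]'
python3 - <<'E'
from h import *
go((.603-.055*np.cos(.612),-.010+.055*np.sin(.612),.234),-.612+np.pi/2)
E
python3 -m crank '[[0,-0.006,0,0,0,0,0],[0,-0.008,0,0,0,0,0],[0,-0.008,0,0,0,0,0],[0,-0.008,0,0,0,0,0],[0,-0.008,0,0,0,0,0],[0,-0.008,0,0,0,0,0],[0,-0.006,0,0,0,0,0],[0,0,0,0,0,0,0]]'
python3 - <<'E'
from h import *
go((.603-.055*np.cos(.612),-.010+.055*np.sin(.612),.234),-.612+np.pi/2)
E
```

```text
time: 7.9
tcp_pos: [0.5011, 0.0633, 0.2348]
eef_rot: [-0.945, -2.994, 0.0]
contact_force: [-2.7, 2.8, 4.9]
gripper_width: 0.0156
tcp [0.5011 0.0633 0.2348] turn [-0.0006 -0.0018  0.0003] shift [-0.0705 -0.0014  0.0008] F [-2.7  2.8  4.9] w 0.0156 t 7.9
time: 8.7
tcp_pos: [0.5435, 0.0336, 0.2348]
eef_rot: [-0.945, -2.994, -0.0]
contact_force: [-3.9, 3.6, 6.2]
gripper_width: 0.0158
tcp [0.5435 0.0336 0.2348] turn [-0.0006 -0.0022  0.0004] shift [-0.0188 -0.0015  0.0008] F [-3.9  3.6  6.2] w 0.0158 t 8.7
```

```bash
python3 -m crank '[[0,-0.005,0,0,0,0,0],[0,-0.005,0,0,0,0,0],[0,-0.004,0,0,0,0,0],[0,-0.002,0,0,0,0,0],[0,0,0,0,0,0,0]]'
python3 -m crank '[[0,-0.002,0,0,0,0,0],[0,-0.001,0,0,0,0,0],[0,0,0,0,0,0,0]]'
python3 -m crank '[[0,-0.001,0,0,0,0,0],[0,-0.001,0,0,0,0,0],[0,0,0,0,0,0,0]]'
python3 - <<'E'
from h import *
go((.603-.055*np.cos(.612),-.010+.055*np.sin(.612),.234),-.612+np.pi/2)
E
```

```text
time: 9.2
tcp_pos: [0.5559, 0.0251, 0.2348]
eef_rot: [-0.944, -2.993, 0.0]
contact_force: [-6.7, 3.3, 6.8]
gripper_width: 0.0157
time: 9.5
tcp_pos: [0.5581, 0.0236, 0.2348]
eef_rot: [-0.943, -2.992, 0.0]
contact_force: [-6.7, 5.5, 8.0]
gripper_width: 0.0153
time: 9.8
tcp_pos: [0.5597, 0.0225, 0.2348]
eef_rot: [-0.943, -2.992, 0.0]
contact_force: [-6.5, 4.8, 7.7]
gripper_width: 0.0156
tcp [0.5597 0.0225 0.2348] turn [-0.0014 -0.0042  0.0016] shift [ 0.0009 -0.0017  0.0008] F [-6.5  4.8  7.7] w 0.0156 t 9.8
```

```bash
python3 -m crank '[[0,-0.001,0,0,0,0,0],[0,-0.001,0,0,0,0,0],[0,0,0,0,0,0,0]]'
python3 -m crank '[[0,-0.001,0,0,0,0,0],[0,-0.001,0,0,0,0,0],[0,0,0,0,0,0,0]]'
python3 - <<'E'
from h import *
import cv2
go((.603-.055*np.cos(.612),-.010+.055*np.sin(.612),.234),-.612+np.pi/2)
T=cam("top")["color"][120:270,230:430,::-1];b=cam("side")["color"][140:290,200:400,::-1]; cv2.imwrite("pics/p8.png",cv2.resize(np.vstack([T,b]),None,fx=2,fy=2,interpolation=cv2.INTER_CUBIC))
E
```

```text
time: 10.1
tcp_pos: [0.5613, 0.0214, 0.2348]
eef_rot: [-0.943, -2.992, 0.0]
contact_force: [-5.8, 3.9, 7.4]
gripper_width: 0.0158
time: 10.4
tcp_pos: [0.5622, 0.021, 0.2348]
eef_rot: [-0.941, -2.991, 0.0]
contact_force: [-9.7, 5.3, 9.0]
gripper_width: 0.0158
tcp [0.5622 0.021  0.2348] turn [-0.0022 -0.006   0.0022] shift [ 0.0039 -0.0019  0.0008] F [-9.7  5.3  9. ] w 0.0158 t 10.4
```

View pics/p8.png

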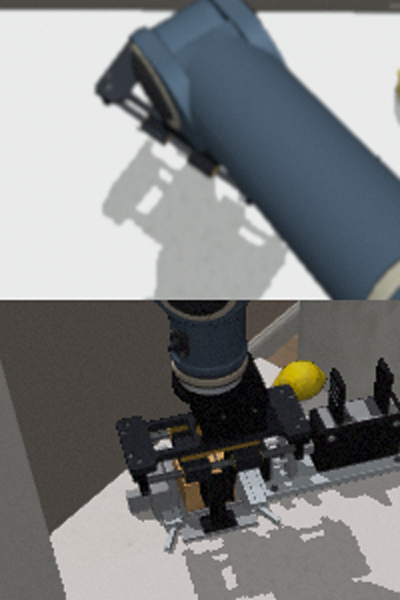

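Tray is in the slot with the block still standing at about (200,465). Force is starting to rise, so I'll push once more to confirm the stop.

```bash
python3 -m crank '[[0,-0.001,0,0,0,0,0],[0,-0.001,0,0,0,0,0],[0,0,0,0,0,0,0]]'
python3 -m crank '[[0,-0.001,0,0,0,0,0],[0,0,0,0,0,0,0],[0,0,0,0,0,0,0],[0,0,0,0,0,0,0]]'
```

```text
time: 10.8
tcp_pos: [0.5631, 0.0209, 0.2348]
eef_rot: [-0.94, -2.989, -0.001]
contact_force: [-12.4, 7.5, 13.3]
gripper_width: 0.0156
time: 11.2
tcp_pos: [0.5634, 0.0209, 0.2348]
eef_rot: [-0.938, -2.988, -0.0]
contact_force: [-13.3, 9.4, 13.3]
gripper_width: 0.0159
```

```bash
python3 -m crank '[[0.15,0,0,0,0,0,0],[0.5,0.002,0,0,0,0,0],[0.5,0,0,0,0,0,0],[0.5,0,0,0,0,0,0],[0.5,0,0,0,0,0,0],[0.5,0,0,0,0,0,0],[0.5,0,0,-0.01,0,0,0],[0.5,0,0,-0.02,0,0,0],[0.5,0,0,-0.03,0,0,0],[1,0,0,-0.035,0,0,0],[1,0,0,-0.035,0,0,0],[1,0,0,0,0,0,0]]'
python3 - <<'E'
from h import *
go((.4968,-.1614,.365),-.612+np.pi/2)
E
```

```text
time: 12.4
tcp_pos: [0.5667, 0.0189, 0.3705]
eef_rot: [0.943, 2.986, 0.005]
contact_force: [0.0, 0.4, 0.3]
gripper_width: 0.06
tcp [0.5667 0.0189 0.3705] turn [0.0062 0.0083 0.0001] shift [-0.0464 -0.1877  0.0055] F [0.  0.4 0.3] w 0.06 t 12.4
```

```bash
python3 -m crank '[[1,0,-0.01,0,0.006,0.008,0],[1,-0.006,-0.025,0,0,0,0],[1,-0.008,-0.03,0,0,0,0],[1,-0.008,-0.03,0,0,0,0],[1,-0.008,-0.03,0,0,0,0],[1,-0.008,-0.03,0,0,0,0],[1,-0.006,-0.022,0.003,0,0,0],[1,-0.002,-0.01,0.002,0,0,0],[1,0,0,0,0,0,0],[1,0,0,0,0,0,0]]'
python3 - <<'E'
from h import *
import cv2
go((.4968,-.1614,.286),-.612+np.pi/2)
T=cam("top")["color"][120:270,240:460,::-1];b=cam("side")["color"][140:290,220:440,::-1]; cv2.imwrite("pics/p9.png",cv2.resize(np.vstack([T,b]),None,fx=2,fy=2,interpolation=cv2.INTER_CUBIC))
E
```

```text
time: 13.4
tcp_pos: [0.4955, -0.1607, 0.3601]
eef_rot: [-0.941, -2.986, 0.004]
contact_force: [-0.8, 0.5, -0.4]
gripper_width: 0.0871
tcp [ 0.4955 -0.1607  0.3601] turn [-0.0054 -0.0091  0.0013] shift [-0.0015  0.0002  0.0741] F [-0.8  0.5 -0.4] w 0.0871 t 13.4
```

View pics/p9.png

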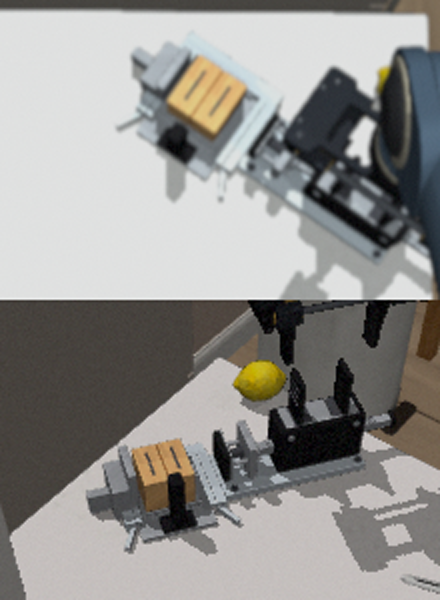

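Tray is in the slot with the block upright against or near the fixed jaw; top-crop block centre (206,96). Gripper is above the levers. I'll descend and check tray depth by ray.

```bash
python3 - <<'E'
from h import *
import cv2
t=cam("top"); a=-.612; R=np.array([[np.cos(a),np.sin(a)],[-np.sin(a),np.cos(a)]]); sl=np.array([.603,-.010])
hsv=cv2.cvtColor(t["color"],cv2.COLOR_RGB2HSV); m=cv2.inRange(hsv,(10,90,120),(25,255,255)); m[:,400:]=0;m[:140]=0
n,l,st,c=cv2.connectedComponentsWithStats(m); i=1+st[1:,4].argmax()
p=ray(t,*c[i],.054)[:2]; print("block",c[i],st[i],(R@(p-sl)*1000).round(1))
E
python3 -m crank '[[1,-0.001,0,0.015,-0.005,-0.009,0],[1,0,0,0.02,0,0,0],[1,0,0,0.02,0,0,0],[1,0,0,0.014,0,0,0],[1,0,0,0.005,0,0,0],[1,0,0,0,0,0,0],[1,0,0,0,0,0,0]]'
python3 - <<'E'
from h import *
go((.4968,-.1614,.286),-.612+np.pi/2)
E
```

```text
block [342.90647482 167.4028777 ] [324 149  39  38 834] [-0.3  3. ]
time: 14.25
tcp_pos: [0.4967, -0.1621, 0.2871]
eef_rot: [0.945, 2.994, -0.002]
contact_force: [0.2, -0.4, -0.2]
gripper_width: 0.087
tcp [ 0.4967 -0.1621  0.2871] turn [-0.0005  0.0022  0.0007] shift [0.0003 0.0006 0.0011] F [ 0.2 -0.4 -0.2] w 0.087 t 14.25
```

```bash
python3 - <<'E'
from h import *
import cv2
for n in("top","side"): cv2.imwrite(f"pics/raw0_{n}.png",cam(n)["color"][:,:,::-1])
E
python3 -m crank '[[0.45,0,0,0,0,0,0],[0.45,0,0,0,0,0,0],[0.45,0,0,0,0,0,0],[0.45,0,0,0,0,0,0],[0.45,0,0,0,0,0,0],[0.45,0,0,0,0,0,0],[0.45,0,0,0,0,0,0],[0.45,0,0,0,0,0,0],[0.45,0,0,0,0,0,0],[0.45,0,0,0,0,0,0],[0.45,0,0,0,0,0,0]]'
python3 - <<'E'
from h import *
import cv2
I=[]
for n,(x,y) in(("side",(280,170)),("top",(320,150))):
    a=cam(n)["color"][:,:,::-1]; cv2.imwrite(f"pics/raw1_{n}.png",a)
    I+=[np.hstack([cv2.imread(f"pics/raw0_{n}.png")[y:y+75,x:x+100],a[y:y+75,x:x+100]])]
cv2.imwrite("pics/p10.png",cv2.resize(np.vstack(I),None,fx=4,fy=4,interpolation=cv2.INTER_CUBIC))
E
```

```text
time: 15.45
tcp_pos: [0.4969, -0.1611, 0.2866]
eef_rot: [0.943, 2.994, 0.002]
contact_force: [4.6, 4.1, -2.0]
gripper_width: 0.0416
```

View pics/p10.png

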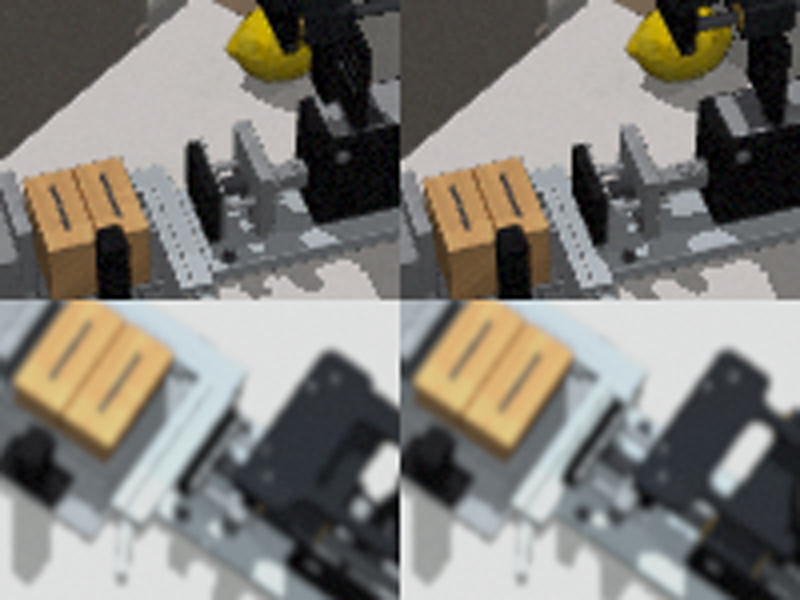

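Side crop: pad's top corner went from (190,142) to (173,145) and the jaw plate's top from (240,122) to (222,127). The squeeze drove the jaw one stroke, and the width of 41.6 mm means fully squeezed.

```bash
cat >> h.py <<'E'
A=-.612; RS=np.array([[np.cos(A),np.sin(A)],[-np.sin(A),np.cos(A)]]); SL=np.array([.603,-.010])
def sf(c,u,v,z): return (RS@(ray(c,u,v,z)[:2]-SL)*1000).round(1)
E
python3 - <<'E'
from h import *
s=cam("side")
for n,u,v,z in(("pad0",190,142,.064),("pad1",173,145,.064),("jaw0",238,122,.069),("jaw1",221,126,.069)): print(n,sf(s,280+u/4,170+v/4,z))
E
python3 -m crank '[[0.85,0,0,0,0,0,0],[0.85,0,0,0,0,0,0],[0.85,0,0,0,0,0,0],[0.85,0,0,0,0,0,0],[0.85,0,0,0,0,0,0],[0.85,0,0,0,0,0,0],[0.85,0,0,0,0,0,0]]'
python3 -m crank '[[0.45,0,0,0,0,0,0],[0.45,0,0,0,0,0,0],[0.45,0,0,0,0,0,0],[0.45,0,0,0,0,0,0],[0.45,0,0,0,0,0,0],[0.45,0,0,0,0,0,0],[0.45,0,0,0,0,0,0],[0.45,0,0,0,0,0,0]]'
python3 - <<'E'
from h import *
import cv2
go((.4968,-.1614,.286),-.612+np.pi/2)
cv2.imwrite("pics/raw2_side.png",cam("side")["color"][:,:,::-1])
# shift of pad/jaw between frames by template matching (jaw+pad patch)
g=lambda k: cv2.cvtColor(cv2.imread(f"pics/raw{k}_side.png"),cv2.COLOR_BGR2GRAY)
t=g(1)[205:228,322:330]
tj=g(1)[200:220,333:346]
for k in(0,1,2):
    for n,tt,(x0,y0) in(("pad",t,(322,205)),("jaw",tj,(333,200))):
        r=cv2.matchTemplate(g(k)[195:235,300:360],tt,cv2.TM_CCOEFF_NORMED); _,v,_,l=cv2.minMaxLoc(r); print(k,n,l[0]+300-x0,l[1]+195-y0,round(v,2))
E
```

```text
pad0 [ 23.8 -66.6]
pad1 [ 24.3 -56.4]
jaw0 [ 26.5 -96.8]
jaw1 [ 26.3 -86.3]
time: 16.3
tcp_pos: [0.4959, -0.1628, 0.2864]
eef_rot: [0.947, 2.995, -0.003]
contact_force: [0.8, 0.8, 0.7]
gripper_width: 0.0736
time: 17.1
tcp_pos: [0.4969, -0.1611, 0.2864]
eef_rot: [0.943, 2.994, 0.002]
contact_force: [3.5, 3.4, -4.6]
gripper_width: 0.0415
tcp [ 0.4969 -0.1611  0.2864] turn [0.0018 0.0019 0.0018] shift [-0.0001 -0.0003  0.0004] F [ 3.5  3.4 -4.6] w 0.0415 t 17.1
0 pad 4 0 0.95
0 jaw 4 -1 0.95
1 pad 0 0 1.0
1 jaw 0 0 1.0
2 pad -3 1 0.95
2 jaw -3 1 0.97
```

```bash
cat >> h.py <<'E'
import cv2
def track(k):
    "capture side picture k and track pad and jaw plate from raw1 (jaw plate top corner there seen at 335.25,201.5)"
    s=cam("side"); cv2.imwrite(f"pics/raw{k}_side.png",s["color"][:,:,::-1])
    up=lambda a: cv2.resize(a,None,fx=4,fy=4,interpolation=cv2.INTER_CUBIC)
    G=lambda j: cv2.cvtColor(cv2.imread(f"pics/raw{j}_side.png"),cv2.COLOR_BGR2GRAY)
    for n,(x,y,w,h),c,z in(("pad",(322,205,9,23),(323.25,206.25),.064),("jaw",(333,200,13,20),(335.25,201.5),.069)):
        T=up(G(1)[y:y+h,x:x+w]); r=cv2.matchTemplate(up(G(k)[190:240,285:360]),T,cv2.TM_CCOEFF_NORMED); _,v,_,l=cv2.minMaxLoc(r)
        d=np.array([l[0]/4+285-x,l[1]/4+190-y]); print(k,n,d,"slot xy",sf(s,c[0]+d[0],c[1]+d[1],z),round(v,2))
E
C='[[0.85,0,0,0,0,0,0],[0.85,0,0,0,0,0,0],[0.85,0,0,0,0,0,0],[0.85,0,0,0,0,0,0],[0.85,0,0,0,0,0,0],[0.85,0,0,0,0,0,0],[0.45,0,0,0,0,0,0],[0.45,0,0,0,0,0,0],[0.45,0,0,0,0,0,0],[0.45,0,0,0,0,0,0],[0.45,0,0,0,0,0,0],[0.45,0,0,0,0,0,0],[0.45,0,0,0,0,0,0],[0.45,0,0,0,0,0,0]]'
python3 -c "from h import *; track(3)"
python3 -m crank '[[0.85,0,0,0,0,0,0],[0.85,0,0,0,0,0,0],[0.85,0,0,0,0,0,0],[0.85,0,0,0,0,0,0],[0.85,0,0,0,0,0,0],[0.85,0,0,0,0,0,0],[0.45,0,0,0,0,0,0],[0.45,0,0,0,0,0,0],[0.45,0,0,0,0,0,0],[0.45,0,0,0,0,0,0],[0.45,0,0,0,0,0,0],[0.45,0,0,0,0,0,0],[0.45,0,0,0,0,0,0],[0.45,0,0,0,0,0,0]]'
python3 -c "from h import *; track(4)"
python3 -m crank '[[0.85,0,0,0,0,0,0],[0.85,0,0,0,0,0,0],[0.85,0,0,0,0,0,0],[0.85,0,0,0,0,0,0],[0.85,0,0,0,0,0,0],[0.85,0,0,0,0,0,0],[0.45,0,0,0,0,0,0],[0.45,0,0,0,0,0,0],[0.45,0,0,0,0,0,0],[0.45,0,0,0,0,0,0],[0.45,0,0,0,0,0,0],[0.45,0,0,0,0,0,0],[0.45,0,0,0,0,0,0],[0.45,0,0,0,0,0,0]]'
python3 -c "from h import *; track(5)"
```

```text
3 pad [-3.25  0.75] slot xy [ 24.2 -48.5] 0.97
3 jaw [-3.25  0.75] slot xy [ 26.2 -78.3] 0.98
time: 18.6
tcp_pos: [0.4969, -0.1611, 0.2864]
eef_rot: [0.943, 2.994, 0.002]
contact_force: [5.5, 3.5, -4.6]
gripper_width: 0.0416
4 pad [-6.5  1.5] slot xy [ 24.1 -40.6] 0.92
4 jaw [-6.5   1.25] slot xy [ 26.8 -70.6] 0.97
time: 20.05
tcp_pos: [0.4969, -0.1611, 0.2865]
eef_rot: [0.943, 2.994, 0.002]
contact_force: [4.0, 3.8, -3.7]
gripper_width: 0.0415
5 pad [-9.75  1.25] slot xy [ 27.1 -33.6] 0.88
5 jaw [-9.75  2.  ] slot xy [ 26.7 -62.6] 0.98
```

```bash
python3 -m crank '[[0.85,0,0,0,0,0,0],[0.85,0,0,0,0,0,0],[0.85,0,0,0,0,0,0],[0.85,0,0,0,0,0,0],[0.85,0,0,0,0,0,0],[0.85,0,0,0,0,0,0],[0.45,0,0,0,0,0,0],[0.45,0,0,0,0,0,0],[0.45,0,0,0,0,0,0],[0.45,0,0,0,0,0,0],[0.45,0,0,0,0,0,0],[0.45,0,0,0,0,0,0],[0.45,0,0,0,0,0,0],[0.45,0,0,0,0,0,0]]'
python3 -c "from h import *; track(6)"
python3 -m crank '[[0.85,0,0,0,0,0,0],[0.85,0,0,0,0,0,0],[0.85,0,0,0,0,0,0],[0.85,0,0,0,0,0,0],[0.85,0,0,0,0,0,0],[0.85,0,0,0,0,0,0],[0.45,0,0,0,0,0,0],[0.45,0,0,0,0,0,0],[0.45,0,0,0,0,0,0],[0.45,0,0,0,0,0,0],[0.45,0,0,0,0,0,0],[0.45,0,0,0,0,0,0],[0.45,0,0,0,0,0,0],[0.45,0,0,0,0,0,0]]'
python3 - <<'E'
from h import *
track(7)
a=cv2.imread("pics/raw7_side.png")[180:260,240:360]; cv2.imwrite("pics/p11.png",cv2.resize(a,None,fx=6,fy=6,interpolation=cv2.INTER_CUBIC))
E
```

```text
time: 21.5
tcp_pos: [0.4969, -0.1611, 0.2864]
eef_rot: [0.943, 2.994, 0.002]
contact_force: [4.6, 4.1, -3.9]
gripper_width: 0.0415
6 pad [-12.5   -0.25] slot xy [ 33.7 -28.7] 0.72
6 jaw [-13.   3.] slot xy [ 25.7 -54.5] 0.99
time: 22.95
tcp_pos: [0.4969, -0.1611, 0.2864]
eef_rot: [0.943, 2.994, 0.002]
contact_force: [4.1, 4.2, -3.4]
gripper_width: 0.0412
7 pad [-13.75  -1.  ] slot xy [ 36.9 -26.6] 0.7
7 jaw [-16.     3.75] slot xy [ 25.4 -47.1] 0.95
```

View pics/p11.png

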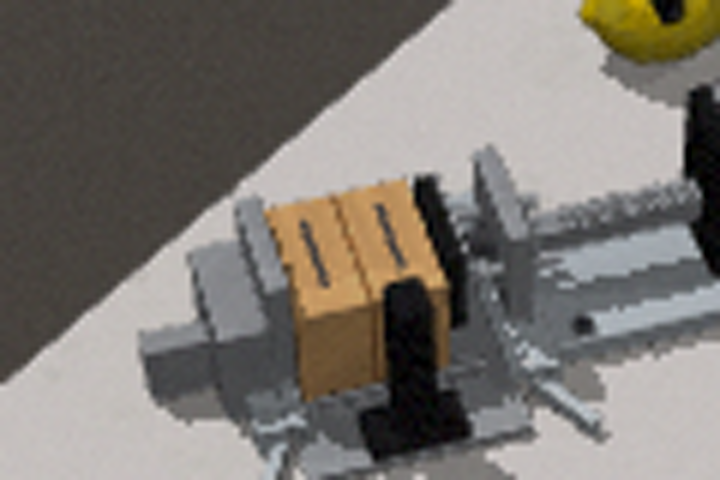

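The block is flush between the fixed jaw (265,210) and the pad (430,190), and upright. Jaw is at about 0.068, so the pad is only about 4 mm in. One more stroke brings it to 8–12 mm.

```bash
python3 -m crank '[[0.85,0,0,0,0,0,0],[0.85,0,0,0,0,0,0],[0.85,0,0,0,0,0,0],[0.85,0,0,0,0,0,0],[0.85,0,0,0,0,0,0],[0.85,0,0,0,0,0,0],[0.45,0,0,0,0,0,0],[0.45,0,0,0,0,0,0],[0.45,0,0,0,0,0,0],[0.45,0,0,0,0,0,0],[0.45,0,0,0,0,0,0],[0.45,0,0,0,0,0,0],[0.45,0,0,0,0,0,0],[0.45,0,0,0,0,0,0],[0.45,0,0,0,0,0,0],[0.45,0,0,0,0,0,0]]'
python3 - <<'E'
from h import *
track(8)
a=cv2.imread("pics/raw8_side.png")[180:260,240:360]; cv2.imwrite("pics/p12.png",cv2.resize(a,None,fx=6,fy=6,interpolation=cv2.INTER_CUBIC))
E
```

```text
time: 24.6
tcp_pos: [0.4969, -0.1611, 0.2864]
eef_rot: [0.942, 2.994, 0.002]
contact_force: [4.7, 3.9, -4.3]
gripper_width: 0.0415
8 pad [-14.   -1.5] slot xy [ 38.6 -26.5] 0.69
8 jaw [-17.75   4.  ] slot xy [ 25.8 -43. ] 0.93
```

View pics/p12.png

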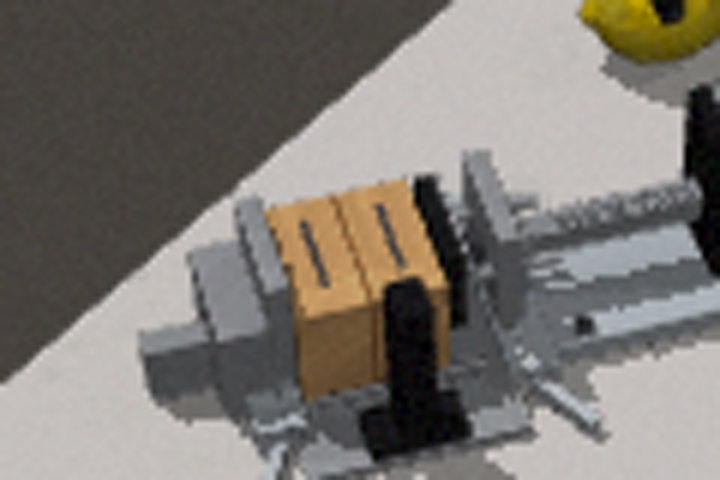

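The pad face at (415,185) hasn't moved, while the jaw plate advanced 4 mm to (463,155). The pad–jaw gap has gone from 12 px free to 8 px, so the pad is 8–10 mm in, which is about half way. The levers are held squeezed at 41.5 mm, so I'm handing in.

```bash
python3 -c "
from rig import manip
print(manip.finish_job())"
```

```text
the job is handed in; nothing more can be done
None
```

I slid the tray into the slot until it met the stop, with the block upright on it, then closed the clamp with seven lever squeezes. I handed in at about 24.7 s, still holding the levers squeezed.

- **Tray:** the push force rose to about 16 N horizontally at the stop. Before pumping, the block's centre measured x ≈ 0 in the slot's axes.
- **Clamp:** in the last picture the block stands upright between the fixed jaw and the pad. The jaw is at about 0.072 m. By jaw position the pad is about 8 mm in, and by the picture gap about 10 mm; both are good to 2–3 mm, so it is close to half way. The last two strokes moved the jaw about 7 and 4 mm.
- **Levers:** the fingers stand at 41.5 mm, which is fully squeezed.
- **Checks that disagreed or were not made:** in the last three strokes the picture match on the pad was poor (0.7), so I judged the pad by eye and by the jaw's track. I measured no pad force directly and did not re-measure where the honey jar, lemon and egg timer stand. I viewed 12 pictures, two over the budget.

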